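# Set the spark gap of the antenna arrester with a gauge blade

### The job

Set the spark gap of the antenna arrester to the thickness of the yellow gauge: take the yellow gauge from the wooden rack, lower its blade into the open gap, centred on the electrodes, until its shoulders sit on top of them, and let go of it. Then gently push the sliding electrode by its black tab until it closes on the blade and just pinches it against the fixed electrode. Finally draw the gauge straight out without disturbing the setting and put it back upright and fully home in a rack slot; leave the red gauge, the mouse and the mug where they are.

Things in the scene. Friction and masses are not known exactly. Their poses are not given: they have to be found in the camera images.
- arrester: Spark-gap arrester fixed to the desk: wood base 84 (x) x 210 (y, -70 to +140) x 20 mm high. Origin on the desk under the inner face (plane y = 0) of the fixed brass electrode, which is 40 (x) x 36 (y = -36 to 0), top at z = 80. The sliding brass electrode faces it on the +y side. x runs along the electrode faces, y is the way the gap opens, z up.
- carriage (a joint): Slide of the sliding electrode: value = width of the gap (m), 0 to 0.025; moves along the arrester's y, stays where left, takes about 3 N. At gap g its brass block spans y = g to g + 36 mm (40 wide, top z = 81); its black push tab y = g + 80 to g + 90 mm, 36 wide, z = 22 to 84. Between them only a 34 mm high foot.
- push_tab (a point): Middle of the outer (+y) face of the black push tab, 60 mm above the desk; axes as the arrester's. Pushing here towards -y closes the gap.
- gap_seat (a point): Point fixed on the arrester, level with the top of the fixed electrode (80 mm above the desk), centred in x, 3 mm outside the fixed face (y = 3 mm): where the yellow gauge's origin is when its blade stands fully in and flat on the fixed electrode. Axes as the arrester's. The gap's floor is 60 mm below.
- gauge: Yellow-handled gauge, 0.12 kg. Origin at the centre of the shoulder plane, where handle meets blade. Steel blade below: 30 (x) x 6 thick (y) x 56 long, last 6 mm thinner. Handle above: 32 (x) x 26 (y) x 45 mm high, flat faces, overhanging the blade's flats by 10 mm (shoulders). Once pinched, fingers closing off-centre across the 26 mm would shove the slide; across the 32 mm they do not.
- gauge_thick: Red-handled gauge, bystander: same shape but with a 10 mm thick blade. Stands in the other rack slot.
- rack: Wooden gauge rack fixed to the desk, 80 (x) x 160 (y) x 70 high, origin at the centre of its underside; two slots open to the top.
- rack_hole0 (a point): Mouth centre of the slot at y = -40 mm in the rack's frame, on the rack's top (70 mm above the desk). Slot 36 (rack x) x 15 (rack y), 64 deep; a gauge fully home rests with its shoulders on the rack's top, origin at this point.
- rack_hole1 (a point): The same for the slot at y = +40 mm.
- mouse: Black computer mouse, bystander: 105 x 60 x 32 high.
- mug: Blue mug, bystander: 80 across, 90 tall.
Not all that is in view belongs to the job. Leave any blue look-alike of the gauge alone. Of the things that look like the rack, the smaller one is meant.

How it is judged:
By the outcome, as a careful person would: the job done as asked, in the order asked, and still so for the second after the job is handed in, with the robot touching nothing.
It also fails if it takes over 64 s, if anything falls off the work surface, if the arm or the gripper's body presses on something with over 40 N, if the wrist force passes 120 N, or if a joint passes its speed limit or range.

### The arm

A 6-joint arm with a two-finger parallel gripper is mounted at the origin on the work surface. World frame = base frame: x ahead of the robot, y to its left, z up, the work surface at z = 0. Lengths are in mm, angles in rad, forces in N, time in s.
With the tool pointing down it reaches from about 275 to 1000 mm from the base axis. Payload 8.4 kg.
Tool frame: the origin (TCP) lies at the very end of the fingers, on their centre line; the grasp point (between the pads) lies 19 mm behind it (r.pinch_z is the distance from the TCP to the grasp point, in mm); z points along the fingers, y is the direction in which the jaws open and shut (so a half turn about z gives the same grasp; the last joint's range is limited). The gripper opens to 85 mm and grips with 20 to 120 N. Pads are 22 mm wide; open, the fingers measure 114 mm over their backs; the gripper's body (76 mm by 85 mm) begins 54 mm behind the grasp point. The pads swing forward as they close: fully open they stand 13 mm farther back than shut.
Start: joints at [-1.19, 0.353, 1.633, -0, 1.155, -0.002], TCP at [233.448, -579.767, 231.281] pointing down, gripper open.
Joint ranges: [-2.63, 2.63], [-0.92, 2.1], [0.06, 2.66], [-1.3, 4.44], [0, 2.69], [-3.02, 3.02]. Speed limits (rad/s): [2.22, 2.22, 2.79, 3.14, 3.14, 3.14].

### API

Orientations are given as a unit quaternion [x, y, z, w].
In Python, from bench import r gives the robot as it stands. The module is installed in compiled form; this text tells all that it offers.
- The arm moves only by the shell command python3 -m pendant 'ROWS' [OPENING]. ROWS is JSON, a list of rows, each an object of numbers: "tx", "ty", "tz": the shift along the tool's x, y, z in cm; "twist": the turn about the tool's z in rad. In form: [{"tx": .., "ty": .., "tz": .., "twist": ..}, ...]. A call has 1 to 20 rows; each row shifts and turns the pose as measured when the row begins, along the tool's axes as they then stand; what a row does not reach is not made up. A row lasts 1/10 s, in which the tool goes at most 50 mm and 8.59 degrees, less where a joint would pass 70% of its speed; a pose out of reach is approached as far as the arm can. A call with a gripper value outside its range is refused whole. OPENING is the closure in counts, from 0 (fully open) to 255 (shut), set as the call begins (- or left out, the last holds). The fingers move at their own pace and stop on an object; the grip force is fixed at half the most. Time passes only in rows, so rows that do not move let the fingers close. It gives the time, the measured TCP pose, the force and the opening at its end, in the units of the state.
- r.observe(): the state, without advancing time (a new reading comes with each control period).
- r.get_image(name): name is "scene" or "top" or "wrist"; returns (picture, depth): 384x512x3 uint8, red, green, blue; 384x512 float32, mm along the optical axis (not along the pixel's ray), 0 where there is no reading.
- r.camera_info(name): a dict with "K" (3x3 intrinsics, pixels), "rvec" (rotation vector, rad) and "tvec" (3), from world to camera coordinates, as OpenCV has them; the wrist camera has in their place "tool_from_camera" (4x4, takes a point from camera to tool coordinates, whose origin is the TCP and whose axes are the flange's). Camera axes: x right, y down, z forward; pixel columns grow to the right and rows downward; lengths in mm; the calibration is good to about 2 mm. The wrist camera is an equidistant fisheye: a pixel r from the principal point sees the ray r / f radians off the axis. A picture is of the moment at which its call begins: read the wrist's pose just before it. camera_info takes no time and is no camera call.
- r.job_done(): hands the job in, once; it reports no verdict.
The state is a dict: "time_s": time; "q": joint angles; "joint_vel": joint speeds; "joint_torque": joint torques, N m; "tcp_pos": TCP position; "tool_rot": TCP orientation; "wrist_force": force on the tool from outside, world axes, zero at the start; "moment": the same for the moment, N m; "grip_width": opening from 0.0 (shut) to 1.0 (fully open).
Only numpy, scipy, OpenCV 4.12 (cv2) and the standard library are available. Lean on these libraries where they do the work, as an engineer would, in place of code of your own. Each camera call takes 0.05 s, during which the arm holds its last target. There are 200 camera calls.

## Working session

There is one attempt and no reset: what is moved stays moved. The work goes in short steps, Python scripts to look and compute and a shell command to move; the robot and the scene stay as the last step left them, time stands still between calls to the robot, and variables do not carry over. Pictures are saved under pics/ and viewed, about 8 in all and at most 12, crops included, and the job is handed in when it is done.

```bash
mkdir -p pics
cat > h.py <<'E'
import numpy as np, cv2
from scipy.spatial.transform import Rotation as R
from bench import r
def snap(n):
    im,d=r.get_image(n); return im,d
def save(im,name,s=1):
    cv2.imwrite('pics/'+name,cv2.resize(im[:,:,::-1],None,fx=s,fy=s,interpolation=cv2.INTER_CUBIC))
def ray(n,uv):
    c=r.camera_info(n);K=np.array(c['K']);Rm=cv2.Rodrigues(np.array(c['rvec'],float))[0];t=np.array(c['tvec'],float).ravel()
    d=Rm.T@(np.linalg.inv(K)@[uv[0],uv[1],1.]);o=-Rm.T@t
    return o,d
def onz(n,uv,z):
    o,d=ray(n,uv);return o+d*(z-o[2])/d[2]
def pts(n,dep):
    o,_=ray(n,(0,0));c=r.camera_info(n);K=np.array(c['K']);Rm=cv2.Rodrigues(np.array(c['rvec'],float))[0]
    v,u=np.mgrid[:dep.shape[0],:dep.shape[1]]
    P=np.stack([(u-K[0,2])/K[0,0]*dep,(v-K[1,2])/K[1,1]*dep,dep],-1)
    return P@Rm+o
E
python3 - <<'E'
from h import *
a,da=snap('scene');b,db=snap('top')
np.savez('s0.npz',a=a,da=da,b=b,db=db)
save(a,'scene0.png',1.5);save(b,'top0.png',1.5)
print(r.observe())
for n in('scene','top'): print(n,ray(n,(256,192)))
print(r.camera_info('wrist'))
E
```

```text
{'time_s': 0.1, 'q': array([-1.19042732e+00,  3.53563534e-01,  1.63400264e+00, -1.41293128e-05,
        1.15521979e+00, -2.41734270e-03]), 'joint_vel': array([-0.00097913, -0.00080492, -0.00218023, -0.00056155, -0.0002076 ,
       -0.00060934]), 'joint_torque': array([-1.62496497e-03, -6.06361341e+01, -3.42817426e+01, -9.57692055e-05,
        3.84594852e-03, -3.70740656e-05]), 'tcp_pos': array([ 233.27925778, -579.40222634,  230.67079367]), 'tool_rot': array([ 9.81739451e-01,  1.90229585e-01, -1.18430437e-04, -5.84820933e-04]), 'wrist_force': array([-0.86795628, -0.0722143 , -0.43747896]), 'moment': array([0.00986979, 0.04325215, 0.01730013]), 'grip_width': 0.9975159025627544}
scene (array([ 889.39099683, -499.23177759,  648.37083188]), array([-0.43250479,  0.61508608, -0.65937253]))
top (array([495.13597659,  20.48113415, 862.3560443 ]), array([ 0.02455855,  0.01945188, -0.99976706]))
{'K': array([[297.31863964,   0.        , 252.54393396],
       [  0.        , 297.31863964, 194.08831484],
       [  0.        ,   0.        ,   1.        ]]), 'tool_from_camera': array([[ 2.47582968e-04, -9.65863932e-01, -2.59049811e-01,
         6.56450205e+01],
       [ 9.99999968e-01,  2.52018155e-04,  1.60884659e-05,
         9.04502801e-01],
       [ 4.97459863e-05, -2.59049806e-01,  9.65863963e-01,
        -1.43056564e+02],
       [ 0.00000000e+00,  0.00000000e+00,  0.00000000e+00,
         1.00000000e+00]])}
```

View pics/scene0.png

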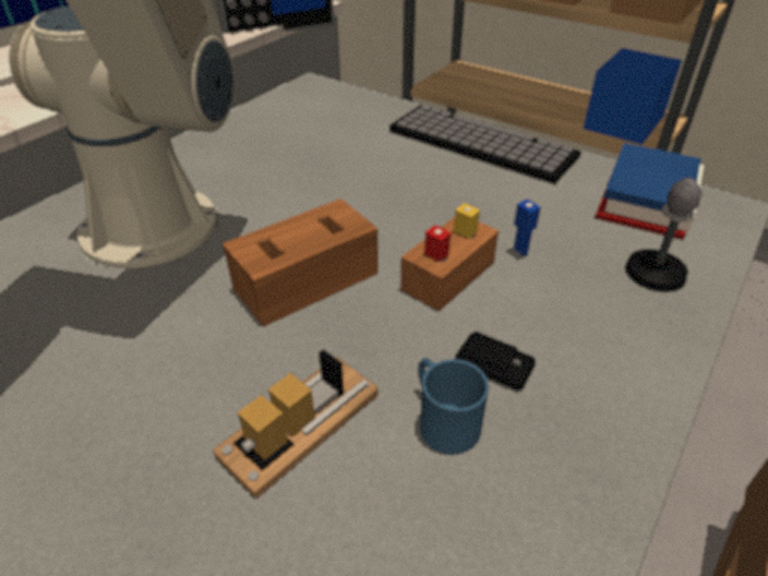

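View pics/top0.png

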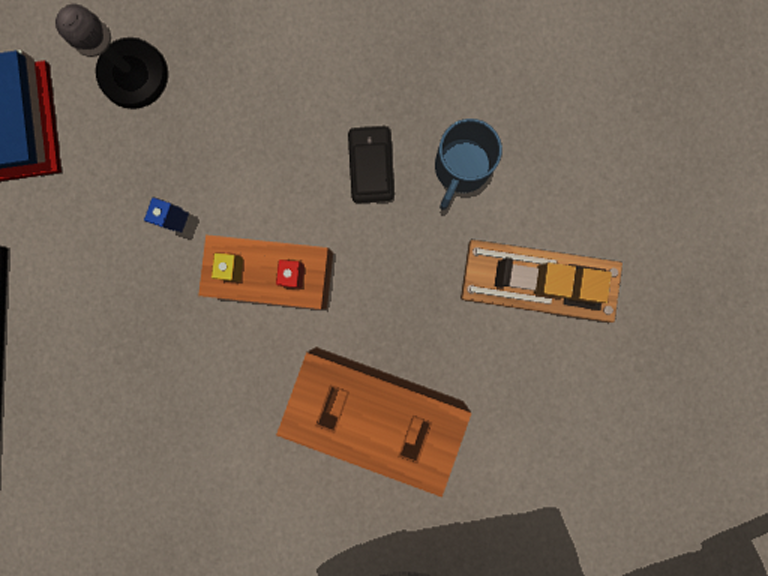

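Top view (÷1.5 for raw pixels): yellow gauge at (223,267), red (288,273) and blue look-alike (157,212). The small rack is at (265,272) and the larger decoy rack at (374,421). The arrester is at (540,281), with its fixed electrode on the right and its tab on the left at (505,272). I choose yellow (223,267) in the small rack. Next I measure and take the close crop.

```bash
cat > m.py <<'E'
from h import *
z=np.load('s0.npz');b=z['b'];P=pts('top',z['db'])
hsv=cv2.cvtColor(b,cv2.COLOR_RGB2HSV)
def comp(mask,seed=None,name=''):
    n,l,s,c=cv2.connectedComponentsWithStats(mask.astype(np.uint8))
    return [(s[i,4],l==i,c[i]) for i in range(1,n) if s[i,4]>30]
def rect(mask,zz,name):
    cs=max(cv2.findContours(mask.astype(np.uint8),cv2.RETR_EXTERNAL,cv2.CHAIN_APPROX_NONE)[0],key=cv2.contourArea)
    w=np.array([onz('top',p[0],zz)[:2] for p in cs],np.float32)
    (c,wh,a)=cv2.minAreaRect(w);print(name,'c',np.round(c,1),'wh',np.round(wh,1),'ang',round(a,2),'zmed',np.median(P[mask.astype(bool)][:,2]).round(1));return c,wh,a
Z=P[:,:,2];H,S,V=[hsv[:,:,i].astype(int) for i in range(3)]
win=lambda x0,x1,y0,y1:(np.indices(H.shape)[1]*1.5>x0)&(np.indices(H.shape)[1]*1.5<x1)&(np.indices(H.shape)[0]*1.5>y0)&(np.indices(H.shape)[0]*1.5<y1)
rect(win(195,260,235,300)&(Z>105)&(S>60),115,'yellow')
rect(win(260,320,235,310)&(Z>105)&(S>60),115,'red')
rect(win(190,345,225,320)&(Z>62),70,'rack top')
A=win(455,630,230,330)
rect(A&(Z>12),20,'base')
rect(A&(Z>70)&(S>120)&(V>80),80,'brass both')
for _,m,c in comp(A&(Z>70)): rect(m,80,'comp>70 %s'%np.round(c*1.5))
for nm,w in(('mug',win(430,510,110,215)),('mouse',win(340,400,115,210)),('blue',win(135,200,190,240))):
    q=P[w&(Z>15)];print(nm,q.min(0).round(),q.max(0).round())
E
python3 m.py
python3 - <<'E'
from h import *
z=np.load('s0.npz');b=z['b'];a=z['a']
c1=cv2.resize(b[150:220,100:230],(780,420));c2=cv2.resize(b[150:220,300:420],(720,420))
c=np.vstack([cv2.resize(b[150:215,125:225],(460,299)),cv2.resize(b[155:220,303:418],(460,260))])
save(c,'crop.png')
E
```

```text
yellow c [538.4 231.6] wh [28.2 31.8] ang 84.29 zmed 114.8
red c [531.  152.8] wh [26.9 31.8] ang 83.93 zmed 114.8
rack top c [534.9 193. ] wh [161.   79.9] ang 84.57 zmed 70.4
base c [ 529.3 -177.3] wh [209.6  84.1] ang 81.79 zmed 22.8
brass both c [ 528.1 -185.3] wh [36.7 40.1] ang 82.8 zmed 80.2
comp>70 [506. 271.] c [ 537.3 -118.8] wh [11.7 35.5] ang 83.1 zmed 83.0
comp>70 [558. 279.] c [ 528.3 -184.4] wh [38.5 40.4] ang 82.46 zmed 80.6
comp>70 [594. 285.] c [ 520.3 -228.7] wh [38.9 43.5] ang 82.42 zmed 79.5
mug [ 495. -111.   15.] [731.  20. 862.]
mouse [495.  20.  15.] [741.  90. 862.]
blue [495.  20.  15.] [626. 337. 862.]
```

View pics/crop.png

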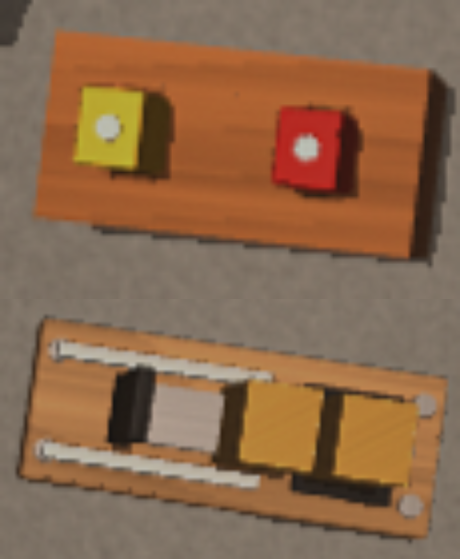

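Crop: yellow cube handle in the left slot of the small rack and red in the right. In the arrester, the gap is narrow (about 9–10 mm) and sits between the brass blocks. Sizes and heights agree with the description (rack 161×80, base 210×84, handle top at 115). I'll first stop over the arrester for a close measurement of the gap.

```bash
python3 -m pendant '[{"twist":-0.15},{"twist":-0.15},{"twist":-0.15},{"twist":-0.15},{"twist":-0.15},{"twist":-0.15},{"twist":-0.15},{}]'; python3 -m pendant '[{"tx":2.9,"ty":2.0},{"tx":2.9,"ty":2.0},{"tx":2.9,"ty":2.0},{"tx":2.9,"ty":2.0},{"tx":2.9,"ty":2.0},{"tx":2.9,"ty":2.0},{"tx":2.9,"ty":2.0},{"tx":2.9,"ty":2.0},{"tx":2.9,"ty":2.0},{"tx":2.9,"ty":2.0},{"tx":2.7,"ty":1.9},{"tx":2.7,"ty":1.9},{}]'
python3 - <<'E'
from h import *
o=r.observe();T=np.array(o['tcp_pos']);M=R.from_quat(o['tool_rot']).as_matrix()
print(T,np.degrees(np.arctan2(M[1,0],M[0,0])),M[:,2])
print(M.T@(np.array([516,-271,115])-T))
E
```

```text
[ 233.27925778 -579.40222634  230.67079367] 21.932369890750895 [-4.55036151e-04  1.10322562e-03 -9.99999288e-01]
[ 377.45200331 -180.34400865  115.88230038]schema error: expected keys tx, ty, tz, twist
schema error: expected keys tx, ty, tz, twist
```

```bash
python3 -m pendant '[{"tx":0,"ty":0,"tz":0,"twist":-0.15},{"tx":0,"ty":0,"tz":0,"twist":-0.15},{"tx":0,"ty":0,"tz":0,"twist":-0.15},{"tx":0,"ty":0,"tz":0,"twist":-0.15},{"tx":0,"ty":0,"tz":0,"twist":-0.15},{"tx":0,"ty":0,"tz":0,"twist":-0.15},{"tx":0,"ty":0,"tz":0,"twist":-0.15},{"tx":0,"ty":0,"tz":0,"twist":0}]'; python3 -m pendant '[{"tx":2.9,"ty":2.0,"tz":0,"twist":0},{"tx":2.9,"ty":2.0,"tz":0,"twist":0},{"tx":2.9,"ty":2.0,"tz":0,"twist":0},{"tx":2.9,"ty":2.0,"tz":0,"twist":0},{"tx":2.9,"ty":2.0,"tz":0,"twist":0},{"tx":2.9,"ty":2.0,"tz":0,"twist":0},{"tx":2.9,"ty":2.0,"tz":0,"twist":0},{"tx":2.9,"ty":2.0,"tz":1,"twist":0},{"tx":2.9,"ty":2.0,"tz":2,"twist":0},{"tx":2.9,"ty":2.0,"tz":3,"twist":0},{"tx":2.7,"ty":1.9,"tz":3,"twist":0},{"tx":2.7,"ty":1.9,"tz":2,"twist":0},{"tx":0,"ty":0,"tz":0,"twist":0}]'
cat > w.py <<'E'
from h import *
import sys
def where(tgt=None,yaw=None):
    o=r.observe();T=np.array(o['tcp_pos']);M=R.from_quat(o['tool_rot']).as_matrix()
    y=np.degrees(np.arctan2(M[1,0],M[0,0]))
    print('t',round(o['time_s'],2),'T',T.round(1),'yaw',y.round(2),'z',M[:,2].round(4),'F',np.array(o['wrist_force']).round(1),'gw',round(o['grip_width'],3))
    if tgt is not None: print('d tool cm',(M.T@(np.array(tgt)-T)/10).round(2), 'twist',None if yaw is None else round(np.radians(y-yaw),4))
if __name__=='__main__':
    a=[float(x) for x in sys.argv[1:]];where(a[:3] if len(a)>2 else None,a[3] if len(a)>3 else None)
E
python3 w.py 516 -271 115 82.3
```

```text
time_s: 0.9
tcp_pos: [232.4, -577.1, 227.0]
tool_rot: [0.751, 0.66, 0.001, -0.004]
wrist_force: [-0.2, 0.1, 0.1]
grip_width: 0.998
time_s: 2.2
tcp_pos: [531.0, -263.2, 113.8]
tool_rot: [0.773, 0.634, 0.001, -0.003]
wrist_force: [0.5, 1.3, 1.2]
grip_width: 1.004
t 2.2 T [ 531.  -263.2  113.8] yaw 78.67 z [-0.0012  0.0056 -1.    ] F [0.5 1.3 1.2] gw 1.004
d tool cm [-1.06 -1.32 -0.13] twist -0.0634
```

```bash
python3 -m pendant '[{"tx":-1.0,"ty":-1.3,"tz":0,"twist":-0.063},{"tx":0,"ty":0,"tz":0,"twist":0},{"tx":0,"ty":0,"tz":0,"twist":0}]'
cat >> h.py <<'E'
def wpose():
    o=r.observe();M=np.eye(4);M[:3,:3]=R.from_quat(o['tool_rot']).as_matrix();M[:3,3]=o['tcp_pos'];return M
def wray(M,uv):
    c=r.camera_info('wrist');K=np.array(c['K']);C=M@np.array(c['tool_from_camera'])
    x=(np.array(uv,float)-[K[0,2],K[1,2]])/K[0,0];t=np.hypot(*x)
    d=np.r_[x/t*np.sin(t),np.cos(t)];return C[:3,3],C[:3,:3]@d
def wonz(M,uv,z):
    o,d=wray(M,uv);return o+d*(z-o[2])/d[2]
def wproj(M,p):
    c=r.camera_info('wrist');K=np.array(c['K']);C=M@np.array(c['tool_from_camera'])
    q=C[:3,:3].T@(np.array(p)-C[:3,3]);t=np.arctan2(np.hypot(q[0],q[1]),q[2]);n=q[:2]/np.hypot(q[0],q[1])
    return n*t*K[0,0]+[K[0,2],K[1,2]]
def wsnap(f):
    M=wpose();im,d=snap('wrist');np.savez(f,M=M,im=im,d=d);return M,im,d
E
python3 - <<'E'
from h import *;from w import where
where();M,im,d=wsnap('w1.npz');save(im,'w1.png',1.5)
O=np.array([524.6,-212.0,80])
for y in(-36,0,9.5,45):print(y,wproj(M,O+y*np.array([.134,.991,0])).round())
E
```

```text
time_s: 2.5
tcp_pos: [516.1, -269.9, 113.0]
tool_rot: [0.756, 0.655, 0.001, -0.003]
wrist_force: [0.4, -0.4, -0.1]
grip_width: 1.002
t 2.5 T [ 516.1 -269.9  113. ] yaw 81.85 z [-0.0031  0.0064 -1.    ] F [ 0.4 -0.4 -0.1] gw 1.002
-36 [253. 187.]
0 [252. 127.]
9.5 [252. 111.]
45 [252.  52.]
```

View pics/w1.png

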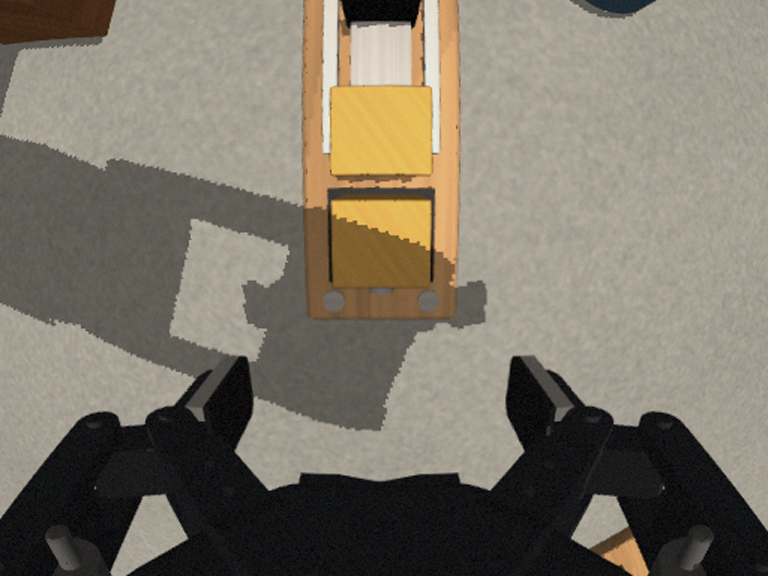

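The wrist view shows the brass tops at about (382,130) (slider) and (382,243) (fixed). The gap lies between rows 176 and 199, and the push tab is at the top (381,10). Now the sub-pixel edges.

```bash
cat > g.py <<'E'
from h import *
z=np.load('w1.npz');im=z['im'];M=z['M'];d=z['d']
hs=cv2.cvtColor(im,cv2.COLOR_RGB2HSV).astype(int)
near=lambda z0:d  # planar depth
C=M@np.array(r.camera_info('wrist')['tool_from_camera'])
K=np.array(r.camera_info('wrist')['K'])
v,u=np.mgrid[:384,:512];x=(u-K[0,2])/K[0,0];y=(v-K[1,2])/K[0,0];t=np.hypot(x,y)+1e-9
D=np.stack([x/t*np.tan(t),y/t*np.tan(t),np.ones_like(x)],-1)*d[...,None]
P=D@C[:3,:3].T+C[:3,3]
reg=(v<200)&(u>200)&(u<310)
for nm,vr,zz in(('slide',(50,123),81),('fixed',(124,200),80)):
    m=reg&(v>=vr[0])&(v<vr[1])&(abs(P[...,2]-zz)<7)&(hs[...,1]>110)
    print(nm,m.sum(),np.median(P[m],0).round(1))
    cs=max(cv2.findContours(m.astype(np.uint8),0,1)[0],key=cv2.contourArea)[:,0]
    w=np.array([wonz(M,p,zz)[:2] for p in cs],np.float32)
    c,wh,a=cv2.minAreaRect(w);print(np.round(c,1),np.round(wh,1),round(a,2), cs.min(0),cs.max(0))
    # edges per column: subpixel via first/last rows
    us=np.arange(226,282);top=[np.where(m[:,q])[0].min()-.5 for q in us];bot=[np.where(m[:,q])[0].max()+.5 for q in us]
    for e,s in(('far',top),('near',bot)):
        L=np.array([wonz(M,(q,k),zz)[:2] for q,k in zip(us,s)]);f=np.polyfit(L[:,0],L[:,1],1)
        mid=L.mean(0);print(' ',e,'angle',np.degrees(np.arctan(f[0])).round(2),'mid',mid.round(1))
    vs=np.arange(cs[:,1].min()+4,cs[:,1].max()-3)
    for e,fn,o in(('left',np.min,-.5),('right',np.max,.5)):
        L=np.array([wonz(M,(fn(np.where(m[k])[0])+o,k),zz)[:2] for k in vs]);f=np.polyfit(L[:,1],L[:,0],1)
        print(' ',e,'angle',(90-np.degrees(np.arctan(f[0]))).round(2),'mid',L.mean(0).round(1))
E
python3 g.py
```

```text
slide 4057 [ 528.8 -188.4   81.4]
[ 529.  -188.3] [36.  39.8] 81.83 [220  57] [288 117]
  far angle -8.09 mid [ 531.3 -170.3]
  near angle -8.27 mid [ 526.2 -205.9]
  left angle 81.62 mid [ 509.1 -185.4]
  right angle 82.21 mid [ 548.4 -191. ]
fixed 3908 [ 522.5 -232.5   80.4]
[ 522.4 -232.9] [35.5 40.2] 81.89 [220 133] [287 191]
  far angle -8.11 mid [ 524.8 -215.2]
  near angle -8.1 mid [ 519.8 -250.8]
  left angle 81.31 mid [ 502.6 -229.9]
  right angle 81.92 mid [ 542.3 -235.6]
```

```bash
python3 -m pendant '[{"tx":0,"ty":0,"tz":-2.5,"twist":0},{"tx":2,"ty":-0.2,"tz":-2,"twist":0},{"tx":4,"ty":-0.4,"tz":-0.5,"twist":0},{"tx":4,"ty":-0.4,"tz":0,"twist":0},{"tx":4,"ty":-0.4,"tz":0,"twist":0},{"tx":4,"ty":-0.4,"tz":0,"twist":0},{"tx":4,"ty":-0.4,"tz":0,"twist":0},{"tx":4,"ty":-0.4,"tz":0,"twist":0},{"tx":4,"ty":-0.4,"tz":0,"twist":0},{"tx":4,"ty":-0.4,"tz":0,"twist":0},{"tx":4,"ty":-0.4,"tz":0,"twist":0},{"tx":4,"ty":-0.4,"tz":0,"twist":-0.04},{"tx":1.5,"ty":-0.2,"tz":0,"twist":0},{"tx":0,"ty":0,"tz":0,"twist":0}]' ; python3 w.py 532 167 147 84.4
```

```text
time_s: 3.95
tcp_pos: [551.6, 178.6, 177.6]
tool_rot: [0.757, 0.654, 0.009, 0.004]
wrist_force: [-0.7, -0.3, -0.4]
grip_width: 0.999
t 3.95 T [551.6 178.6 177.6] yaw 81.64 z [ 0.0183  0.0065 -0.9998] F [-0.7 -0.3 -0.4] gw 0.999
d tool cm [-1.46 -1.82  3.01] twist -0.0481
```

```bash
python3 -m pendant '[{"tx":-0.5,"ty":-0.6,"tz":1,"twist":-0.02},{"tx":-0.5,"ty":-0.6,"tz":1,"twist":-0.02},{"tx":-0.5,"ty":-0.6,"tz":1,"twist":-0.01},{"tx":0,"ty":0,"tz":0,"twist":0},{"tx":0,"ty":0,"tz":0,"twist":0}]'
cat > g2.py <<'E'
from h import *;from w import where
where();M,im,d=wsnap('w2.npz');save(im,'w2.png',1.5)
hs=cv2.cvtColor(im,cv2.COLOR_RGB2HSV).astype(int)
C=M@np.array(r.camera_info('wrist')['tool_from_camera']);K=np.array(r.camera_info('wrist')['K'])
v,u=np.mgrid[:384,:512];x=(u-K[0,2])/K[0,0];y=(v-K[1,2])/K[0,0];t=np.hypot(x,y)+1e-9
P=(np.stack([x/t*np.tan(t),y/t*np.tan(t),np.ones_like(x)],-1)*d[...,None])@C[:3,:3].T+C[:3,3]
m=(hs[...,0]>22)&(hs[...,0]<35)&(hs[...,1]>90)&(abs(P[...,2]-115)<8)
m=cv2.morphologyEx(m.astype(np.uint8),cv2.MORPH_CLOSE,np.ones((13,13)))
print(m.sum(),np.median(P[m>0],0).round(1))
cs=max(cv2.findContours(m,0,1)[0],key=cv2.contourArea)[:,0];print(cs.min(0)*1.5,cs.max(0)*1.5)
w=np.array([wonz(M,p,115)[:2] for p in cs],np.float32)
c,wh,a=cv2.minAreaRect(w);print(np.round(c,1),np.round(wh,1),round(a,2),'tool',(M[:3,:3].T@(np.r_[c,115]-M[:3,3])).round(1))
E
python3 g2.py
```

```text
time_s: 4.45
tcp_pos: [529.8, 160.8, 144.2]
tool_rot: [0.741, 0.672, 0.008, 0.004]
wrist_force: [1.3, -0.7, 0.6]
grip_width: 1.003
t 4.45 T [529.8 160.8 144.2] yaw 84.4 z [ 0.017   0.0051 -0.9998] F [ 1.3 -0.7  0.6] gw 1.003
2220 [539.1 231.4 115.5]
[343.5 127.5] [421.5 189. ]
[539.1 231.6] [24. 30.] 84.64 tool [71.1  1.9 29.7]
```

View pics/w2.png

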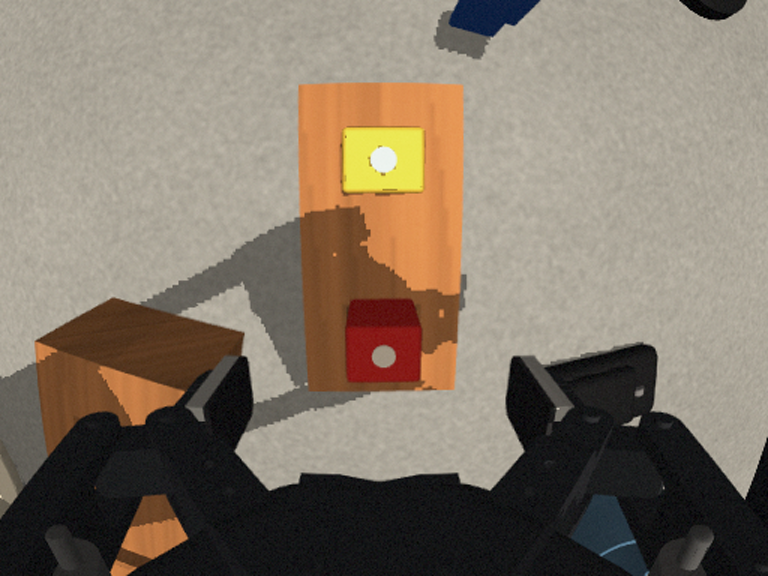

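Yellow's top is centred at (384,160) in the view, and red is at (384,340) under the gripper. Both are plainly separate. The wrist estimate (539.1, 231.6) agrees with the top camera (538.4, 231.6). Moving over it.

```bash
python3 -m pendant '[{"tx":1.5,"ty":0.04,"tz":0,"twist":0},{"tx":2,"ty":0.06,"tz":0,"twist":0},{"tx":2,"ty":0.05,"tz":0,"twist":0},{"tx":1,"ty":0.03,"tz":0,"twist":0},{"tx":0.5,"ty":0,"tz":0,"twist":0},{"tx":0,"ty":0,"tz":0,"twist":0},{"tx":0,"ty":0,"tz":0,"twist":0}]' >/dev/null; python3 w.py 539.1 231.6 81 84.4
```

```text
t 5.2 T [541.  235.6 146.4] yaw 84.28 z [ 0.0201  0.0067 -0.9998] F [-0.9 -1.1 -0.2] gw 1.001
d tool cm [-0.48 -0.28  6.53] twist -0.0021
```

```bash
python3 -m pendant '[{"tx":-0.3,"ty":-0.15,"tz":0.5,"twist":0},{"tx":-0.1,"ty":-0.05,"tz":1,"twist":0},{"tx":0,"ty":0,"tz":1,"twist":0},{"tx":0,"ty":0,"tz":1,"twist":0},{"tx":0,"ty":0,"tz":0.5,"twist":0},{"tx":0,"ty":0,"tz":0,"twist":0}]' >/dev/null; python3 w.py 539.1 231.6 81 84.4
```

```text
t 5.8 T [538.2 229.2 101.7] yaw 84.15 z [ 0.018   0.0054 -0.9998] F [-0.8  0.5 -0.4] gw 1.002
d tool cm [0.23 0.02 2.07] twist -0.0043
```

```bash
python3 -m pendant '[{"tx":0.1,"ty":0,"tz":0.8,"twist":-0.004},{"tx":0.1,"ty":0,"tz":0.8,"twist":0},{"tx":0,"ty":0,"tz":0.3,"twist":0},{"tx":0,"ty":0,"tz":0,"twist":0},{"tx":0,"ty":0,"tz":0,"twist":0}]' >/dev/null; python3 w.py 539.1 231.6 81 84.4; python3 -m pendant '[{"tx":0,"ty":0,"tz":0,"twist":0},{"tx":0,"ty":0,"tz":0,"twist":0},{"tx":0,"ty":0,"tz":0,"twist":0},{"tx":0,"ty":0,"tz":0,"twist":0},{"tx":0,"ty":0,"tz":0,"twist":0},{"tx":0,"ty":0,"tz":0,"twist":0},{"tx":0,"ty":0,"tz":0,"twist":0},{"tx":0,"ty":0,"tz":0,"twist":0}]' 255 ; python3 w.py 539.1 231.6 81 84.4
```

```text
t 6.3 T [539.1 231.7  80.9] yaw 84.41 z [ 0.018   0.0054 -0.9998] F [-1.   0.6 -0.9] gw 0.997
d tool cm [-0.01  0.   -0.01] twist 0.0003
time_s: 7.1
tcp_pos: [539.4, 232.0, 82.1]
tool_rot: [0.741, 0.672, 0.009, 0.004]
wrist_force: [0.9, -0.5, 0.6]
grip_width: 0.369
t 7.1 T [539.4 232.   82.1] yaw 84.41 z [ 0.0193  0.0061 -0.9998] F [ 0.9 -0.5  0.6] gw 0.369
d tool cm [-0.04 -0.03  0.11] twist 0.0001
```

```bash
python3 -m pendant '[{"tx":0.01,"ty":0.02,"tz":-1,"twist":0},{"tx":0.01,"ty":0.03,"tz":-1.5,"twist":0},{"tx":0.01,"ty":0.03,"tz":-1.5,"twist":0},{"tx":0.01,"ty":0.03,"tz":-1.5,"twist":0},{"tx":0.01,"ty":0.03,"tz":-1.5,"twist":0},{"tx":0.01,"ty":0.03,"tz":-1.5,"twist":0},{"tx":0.01,"ty":0.03,"tz":-1.5,"twist":0},{"tx":0.01,"ty":0.03,"tz":-1,"twist":0},{"tx":0,"ty":0,"tz":0,"twist":0},{"tx":0,"ty":0,"tz":0,"twist":0}]'; python3 w.py 525.6 -210.5 170 81.9
```

```text
time_s: 8.1
tcp_pos: [539.0, 231.5, 200.4]
tool_rot: [0.741, 0.672, 0.009, 0.004]
wrist_force: [0.8, 0.5, -1.9]
grip_width: 0.363
t 8.1 T [539.  231.5 200.4] yaw 84.41 z [ 0.0191  0.0058 -0.9998] F [ 0.8  0.5 -1.9] gw 0.363
d tool cm [-44.14   2.92   2.76] twist 0.0438
```

```bash
python3 -m pendant '[{"tx":-2,"ty":0.13,"tz":0,"twist":0},{"tx":-4,"ty":0.26,"tz":0,"twist":0},{"tx":-4,"ty":0.26,"tz":0,"twist":0},{"tx":-4,"ty":0.26,"tz":0,"twist":0},{"tx":-4,"ty":0.26,"tz":0,"twist":0},{"tx":-4,"ty":0.26,"tz":0,"twist":0},{"tx":-4,"ty":0.26,"tz":0,"twist":0},{"tx":-4,"ty":0.26,"tz":0,"twist":0},{"tx":-4,"ty":0.26,"tz":0,"twist":0},{"tx":-4,"ty":0.26,"tz":0,"twist":0},{"tx":-3,"ty":0.26,"tz":0,"twist":0.02},{"tx":-2,"ty":0.2,"tz":0,"twist":0.02},{"tx":-1,"ty":0.1,"tz":0,"twist":0},{"tx":0,"ty":0,"tz":0,"twist":0},{"tx":0,"ty":0,"tz":0,"twist":0}]'; python3 w.py 525.7 -210.3 165 81.9
```

```text
time_s: 9.6
tcp_pos: [519.0, -224.2, 185.4]
tool_rot: [0.753, 0.657, 0.004, -0.002]
wrist_force: [-0.4, 0.8, -1.8]
grip_width: 0.364
t 9.6 T [ 519.  -224.2  185.4] yaw 82.22 z [ 0.0037  0.0091 -1.    ] F [-0.4  0.8 -1.8] gw 0.364
d tool cm [1.45 0.47 2.05] twist 0.0056
```

```bash
python3 -m pendant '[{"tx":0.5,"ty":0.2,"tz":0.8,"twist":0.005},{"tx":0.5,"ty":0.2,"tz":1,"twist":0},{"tx":0.3,"ty":0.05,"tz":0.9,"twist":0},{"tx":0,"ty":0,"tz":0,"twist":0},{"tx":0,"ty":0,"tz":0,"twist":0},{"tx":0,"ty":0,"tz":0,"twist":0}]'; python3 w.py 525.7 -210.6 155 81.9;  python3 - <<'E'
from h import *;from w import where
M,im,d=wsnap('w3.npz');where()
cv2.imwrite('pics/w3.png',cv2.resize(im[130:330,170:340,::-1],None,fx=4,fy=3,interpolation=cv2.INTER_CUBIC)[:600,:680])
E
```

```text
time_s: 10.2
tcp_pos: [525.8, -205.8, 155.0]
tool_rot: [0.753, 0.658, 0.004, -0.004]
wrist_force: [-0.3, 0.1, -1.5]
grip_width: 0.367
t 10.2 T [ 525.8 -205.8  155. ] yaw 82.24 z [ 0.0015  0.0108 -0.9999] F [-0.3  0.1 -1.5] gw 0.367
d tool cm [-0.48  0.06 -0.  ] twist 0.0059
t 10.25 T [ 525.8 -205.9  155.1] yaw 82.23 z [ 0.0018  0.0107 -0.9999] F [-0.1 -0.6 -1.8] gw 0.364
```

View pics/w3.png

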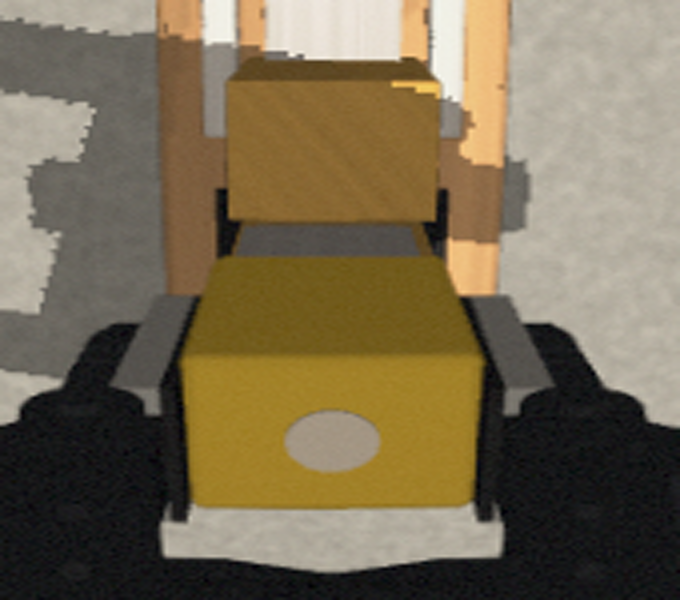

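The wrist view shows the held yellow gauge with its grey blade (crop 330,240) meeting the slider's near edge (row 221). The tool is still about 5 mm too far in +y, so I correct and recheck blade against gap directly.

```bash
python3 -m pendant '[{"tx":-0.25,"ty":0.03,"tz":0,"twist":0.006},{"tx":-0.2,"ty":0.02,"tz":0,"twist":0},{"tx":0,"ty":0,"tz":0,"twist":0},{"tx":0,"ty":0,"tz":0,"twist":0},{"tx":0,"ty":0,"tz":0,"twist":0}]'>/dev/null; python3 w.py 525.7 -210.6 155 81.9;  python3 - <<'E'
from h import *;from w import where
M,im,d=wsnap('w4.npz');where()
cv2.imwrite('pics/w4.png',cv2.resize(im[165:225,205:305,::-1],None,fx=8,fy=8,interpolation=cv2.INTER_CUBIC))
for nm,p in(('tip front',(3,0,68)),('tip front thin',(2,0,68)),('tip62',(3,0,62))): print(nm,wproj(M,M[:3,:3]@p+M[:3,3]).round(1))
for nm,p in(('slider edge',(526.2,-205.9,81)),('slider far',(531.3,-170.3,81)),('fixed face',(524.8,-215.2,80))): print(nm,wproj(M,p).round(1))
print(im[190:222,255].tolist()); print(im[180:222,230].tolist())
E
```

```text
t 10.75 T [ 526.1 -211.9  156.2] yaw 81.79 z [ 0.0037  0.0098 -0.9999] F [-0.4 -0.1 -0.8] gw 0.366
d tool cm [ 0.12 -0.06  0.12] twist -0.0019
t 10.8 T [ 526.1 -211.8  156.2] yaw 81.79 z [ 0.0036  0.0098 -0.9999] F [ 0.1  0.3 -0.5] gw 0.362
tip front [251.8 200.9]
tip front thin [251.8 202.2]
tip62 [251.7 203.2]
slider edge [250.5 195.5]
slider far [250.4 148.2]
fixed face [250.4 206.9]
[[139, 104, 49], [137, 103, 49], [135, 101, 49], [138, 103, 52], [134, 101, 48], [119, 90, 45], [94, 73, 34], [93, 72, 34], [98, 75, 40], [96, 73, 37], [93, 71, 33], [96, 74, 35], [94, 72, 31], [92, 67, 32], [91, 71, 42], [86, 75, 62], [80, 76, 69], [82, 77, 72], [82, 77, 72], [83, 78, 72], [79, 76, 72], [83, 77, 76], [81, 77, 73], [78, 74, 70], [78, 74, 70], [99, 85, 59], [113, 88, 27], [114, 90, 27], [111, 90, 27], [111, 90, 25], [114, 91, 30], [112, 90, 27]]
[[142, 108, 55], [138, 104, 48], [140, 104, 50], [140, 105, 54], [139, 103, 49], [140, 105, 53], [134, 99, 44], [138, 102, 49], [133, 99, 46], [134, 100, 49], [135, 103, 49], [135, 104, 49], [137, 106, 52], [135, 102, 47], [137, 103, 50], [122, 92, 46], [96, 72, 38], [93, 71, 34], [95, 73, 38], [92, 69, 33], [93, 72, 35], [91, 70, 34], [94, 70, 33], [91, 69, 31], [93, 69, 32], [94, 71, 38], [89, 70, 37], [92, 77, 53], [97, 81, 62], [92, 77, 65], [87, 80, 72], [87, 80, 72], [83, 76, 68], [82, 75, 71], [81, 76, 69], [96, 82, 52], [111, 88, 27], [109, 87, 26], [112, 90, 27], [111, 90, 24], [113, 93, 31], [109, 90, 25]]
```

View pics/w4.png

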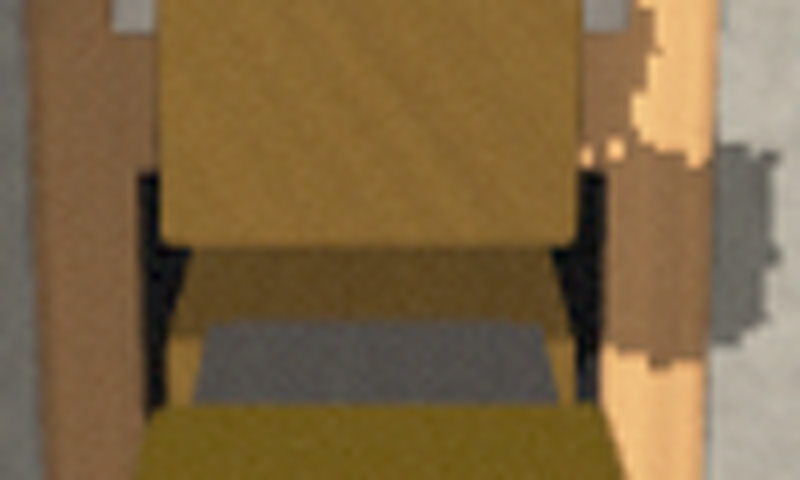

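Run:
```python
from h import *
I=np.eye(4)
for f in('w3','w4'):
    z=np.load(f+'.npz');im=z['im'];print(f,[int(x) for x in im[196:312,225].astype(int).sum(1)])
for nm,rw,zt in(('top front',248.3,-33),('top rear',299,-33),('bot front',130+257/3,12),('w4 bot front',215.2,12),('w4 tip',204.6,68),('w4 tip z66',204.6,66),('w4 tip70',204.6,70)):
    print(nm,wonz(I,(252,rw),zt).round(2))
for nm,u,v,zt in(('tipL',205+205/8,205,68),('tipR',205+545/8,205,68),('hL',170+185/4,255,-33),('hR',170+480/4,255,-33)): print(nm,wonz(I,(u,v),zt).round(2))
z=np.load('w4.npz');M=z['M'];print('slider edge y',wonz(M,(252,195.4),81).round(2),'fixed vis',wonz(M,(228,207),80).round(2),'tip',wonz(M,(252,204.6),88).round(2))
```

```text
w3 [59, 66, 36, 37, 73, 59, 66, 58, 66, 59, 51, 51, 47, 53, 43, 62, 53, 61, 67, 112, 193, 224, 221, 218, 229, 234, 229, 228, 227, 222, 230, 233, 228, 236, 227, 229, 225, 229, 237, 228, 234, 238, 236, 239, 232, 231, 230, 238, 232, 238, 225, 244, 269, 299, 326, 324, 334, 330, 333, 327, 333, 337, 332, 331, 328, 323, 328, 335, 334, 323, 331, 325, 332, 325, 329, 327, 328, 327, 328, 332, 334, 328, 319, 328, 335, 326, 329, 330, 334, 328, 340, 319, 326, 332, 329, 328, 333, 321, 325, 321, 327, 329, 305, 409, 511, 526, 522, 510, 509, 508, 499, 500, 494, 499, 497, 492]
w4 [26, 55, 61, 61, 58, 70, 52, 73, 65, 62, 48, 72, 107, 128, 118, 118, 117, 96, 97, 130, 204, 213, 227, 227, 226, 230, 232, 225, 230, 231, 227, 228, 224, 232, 231, 230, 230, 237, 209, 234, 219, 236, 224, 230, 217, 230, 229, 229, 226, 223, 226, 244, 271, 293, 315, 320, 329, 328, 328, 323, 322, 323, 340, 331, 329, 335, 330, 335, 333, 337, 330, 330, 329, 329, 327, 330, 330, 329, 327, 326, 331, 329, 323, 338, 331, 323, 334, 328, 323, 331, 330, 328, 333, 327, 330, 321, 327, 327, 330, 331, 327, 333, 307, 400, 508, 502, 497, 495, 491, 484, 479, 483, 494, 489, 488, 491]
top front [ 12.47   0.2  -33.  ]
top rear [-12.88   0.18 -33.  ]
bot front [10.93  0.19 12.  ]
w4 bot front [11.2   0.19 12.  ]
w4 tip [ 0.1   0.18 68.  ]
w4 tip z66 [ 0.72  0.18 66.  ]
w4 tip70 [-0.51  0.18 70.  ]
tipL [ -0.22 -15.73  68.  ]
tipR [-0.22 15.9  68.  ]
hL [  9.26 -14.61 -33.  ]
hR [  9.23  15.94 -33.  ]
slider edge y [ 527.34 -206.02   81.  ] fixed vis [ 507.58 -212.81   80.  ] tip [ 526.58 -211.2    88.  ]
```

```bash
python3 -m pendant '[{"tx":0.12,"ty":-0.04,"tz":0.1,"twist":-0.002},{"tx":0,"ty":0,"tz":0,"twist":0},{"tx":0,"ty":0,"tz":0,"twist":0}]'>/dev/null; python3 w.py 525.6 -210.4 155 81.9;python3 -m pendant '[{"tx":0,"ty":0,"tz":0,"twist":0}]'>/dev/null; python3 w.py 525.6 -210.4 155 81.9
```

```text
t 11.1 T [ 525.8 -210.4  155.1] yaw 81.92 z [ 0.0036  0.0098 -0.9999] F [-0.3  0.5 -0.6] gw 0.368
d tool cm [-0.   -0.02  0.01] twist 0.0004
t 11.2 T [ 525.8 -210.3  155.1] yaw 81.92 z [ 0.0036  0.0099 -0.9999] F [ 0.3  0.4 -1.2] gw 0.366
d tool cm [-0.01 -0.02  0.01] twist 0.0004
```

```bash
python3 -m pendant '[{"tx":-0.01,"ty":0,"tz":0.5,"twist":0},{"tx":-0.01,"ty":0,"tz":0.5,"twist":0},{"tx":0,"ty":0,"tz":0.5,"twist":0},{"tx":0,"ty":0,"tz":0,"twist":0},{"tx":0,"ty":0,"tz":0,"twist":0}]'>/dev/null; python3 w.py 525.6 -210.4 140 81.9
python3 - <<'E'
from h import *
M,im,d=wsnap('w5.npz')
cv2.imwrite('pics/w5.png',cv2.resize(im[165:225,205:305,::-1],None,fx=8,fy=8,interpolation=cv2.INTER_CUBIC))
print([int(x) for x in im[180:222,252].astype(int).sum(1)])
print('slider',wproj(M,(526.2,-206.0,81)),'fixed',wproj(M,(525.,-215.3,80)))
print(im[180:222,252].tolist())
E
```

```text
t 11.7 T [ 525.6 -210.2  138.2] yaw 81.93 z [ 0.0028  0.0102 -0.9999] F [ 0.7  0.4 -2.4] gw 0.363
d tool cm [-0.02  0.   -0.18] twist 0.0005
[292, 296, 292, 300, 281, 299, 295, 288, 290, 277, 281, 282, 287, 293, 298, 293, 297, 291, 291, 287, 287, 290, 290, 253, 216, 230, 229, 229, 226, 221, 236, 229, 217, 220, 221, 237, 234, 234, 237, 242, 228, 216]
slider [251.64696999 204.25407547] fixed [251.81900179 216.4001458 ]
[[137, 104, 51], [139, 107, 50], [138, 105, 49], [141, 106, 53], [137, 100, 44], [139, 106, 54], [138, 103, 54], [136, 101, 51], [136, 103, 51], [133, 98, 46], [133, 100, 48], [134, 100, 48], [137, 101, 49], [137, 104, 52], [139, 105, 54], [137, 104, 52], [139, 106, 52], [136, 104, 51], [137, 103, 51], [136, 102, 49], [134, 102, 51], [135, 103, 52], [136, 102, 52], [122, 90, 41], [95, 77, 44], [88, 77, 65], [81, 76, 72], [81, 76, 72], [81, 76, 69], [79, 74, 68], [83, 80, 73], [79, 76, 74], [77, 72, 68], [77, 75, 68], [79, 74, 68], [97, 82, 58], [115, 90, 29], [114, 91, 29], [114, 93, 30], [116, 94, 32], [112, 90, 26], [109, 86, 21]]
```

View pics/w5.png

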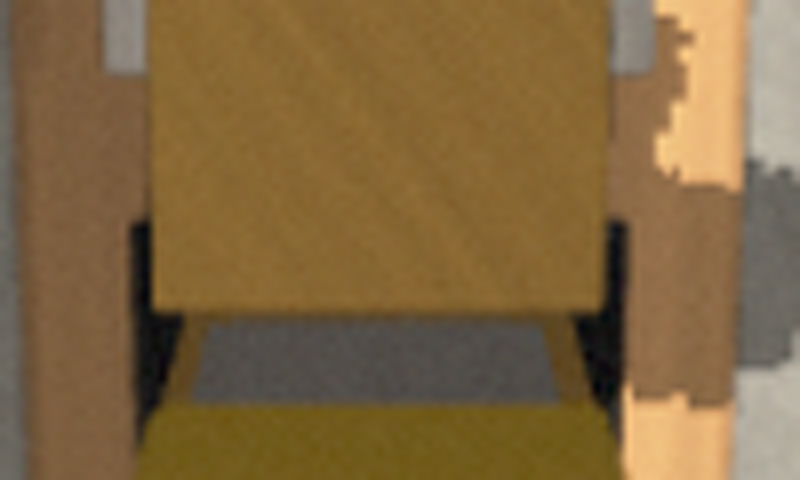

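The picture shows the blade (crop 375,360) inside the gap, slightly nearer the slider edge (row 312). No contact force so far. I bias slightly toward −y and lower on.

```bash
python3 -m pendant '[{"tx":-0.06,"ty":0,"tz":0.2,"twist":0},{"tx":-0.02,"ty":0,"tz":0.8,"twist":0},{"tx":-0.01,"ty":0,"tz":0.8,"twist":0},{"tx":-0.01,"ty":0,"tz":0.6,"twist":0},{"tx":0,"ty":0,"tz":0,"twist":0}]'>/dev/null; python3 w.py 525.6 -210.9 96 81.9;python3 -m pendant '[{"tx":0,"ty":0,"tz":0.6,"twist":0},{"tx":-0.01,"ty":0,"tz":0.5,"twist":0},{"tx":0,"ty":0,"tz":0.2,"twist":0},{"tx":0,"ty":0,"tz":0,"twist":0}]'>/dev/null; python3 w.py 525.6 -210.9 93 81.9
```

```text
t 12.25 T [ 525.5 -211.1  112.2] yaw 81.93 z [ 0.003   0.0101 -0.9999] F [-0.3 -0.1 -1.7] gw 0.366
d tool cm [0.   0.01 1.62] twist 0.0005
t 12.65 T [ 525.5 -211.    97.7] yaw 81.93 z [ 0.0026  0.0103 -0.9999] F [-0.3  0.7 -1.1] gw 0.368
d tool cm [0.01 0.01 0.47] twist 0.0005
```

```bash
python3 -m pendant '[{"tx":0,"ty":0,"tz":0.2,"twist":0},{"tx":0,"ty":0,"tz":0.1,"twist":0},{"tx":0,"ty":0,"tz":0,"twist":0}]'>/dev/null; python3 w.py 525.6 -210.9 93 81.9;python3 -m pendant '[{"tx":0,"ty":0,"tz":0.1,"twist":0},{"tx":0,"ty":0,"tz":0.05,"twist":0},{"tx":0,"ty":0,"tz":0,"twist":0}]'>/dev/null; python3 w.py 525.6 -210.9 93 81.9
```

```text
t 12.95 T [ 525.7 -211.1   94.7] yaw 81.93 z [ 0.0031  0.0101 -0.9999] F [-0.4 -0.  -1.1] gw 0.369
d tool cm [ 0.01 -0.01  0.18] twist 0.0005
t 13.25 T [ 526.  -211.1   93.5] yaw 81.93 z [ 0.0038  0.0098 -0.9999] F [-0.1 -0.4 -1.7] gw 0.367
d tool cm [ 0.02 -0.04  0.05] twist 0.0005
```

```bash
python3 -m pendant '[{"tx":0,"ty":-0.02,"tz":0.1,"twist":0},{"tx":0,"ty":0,"tz":0,"twist":0}]'>/dev/null; python3 w.py;python3 -m pendant '[{"tx":0,"ty":0,"tz":0.1,"twist":0},{"tx":0,"ty":0,"tz":0,"twist":0}]'>/dev/null; python3 w.py
```

```text
t 13.45 T [ 526.1 -211.2   93.1] yaw 81.93 z [ 0.0045  0.0095 -0.9999] F [ 0.4 -0.8 -1.5] gw 0.362
t 13.65 T [ 526.2 -211.4   93.1] yaw 81.93 z [ 0.0049  0.0093 -0.9999] F [-0.   0.  -1.4] gw 0.37
```

```bash
python3 -m pendant '[{"tx":0,"ty":0,"tz":0,"twist":0},{"tx":0,"ty":0,"tz":0,"twist":0},{"tx":0,"ty":0,"tz":0,"twist":0},{"tx":0,"ty":0,"tz":0,"twist":0}]' 90; python3 -m pendant '[{"tx":0,"ty":0,"tz":-1,"twist":0},{"tx":0.01,"ty":0,"tz":-1.5,"twist":0},{"tx":0.02,"ty":0,"tz":-2,"twist":0},{"tx":0.02,"ty":0,"tz":-2,"twist":0},{"tx":0,"ty":0,"tz":-1,"twist":0},{"tx":0,"ty":0,"tz":0,"twist":0}]'
python3 - <<'E'
from h import *
a,da=snap('scene');np.savez('s1.npz',a=a,da=da)
p=[140,220,235,340]
cv2.imwrite('pics/s1.png',cv2.resize(a[215:335,135:260,::-1],None,fx=5,fy=5,interpolation=cv2.INTER_CUBIC))
E
python3 w.py
```

```text
time_s: 14.05
tcp_pos: [526.6, -211.5, 93.1]
tool_rot: [0.755, 0.656, 0.005, -0.001]
wrist_force: [-0.6, -0.0, 0.2]
grip_width: 0.647
time_s: 14.65
tcp_pos: [526.2, -211.7, 172.9]
tool_rot: [0.755, 0.656, 0.005, -0.002]
wrist_force: [0.3, -0.7, -0.3]
grip_width: 0.646
t 14.7 T [ 525.9 -211.6  172.2] yaw 81.94 z [ 0.0047  0.0093 -0.9999] F [0.  0.4 0.3] gw 0.649
```

View pics/s1.png

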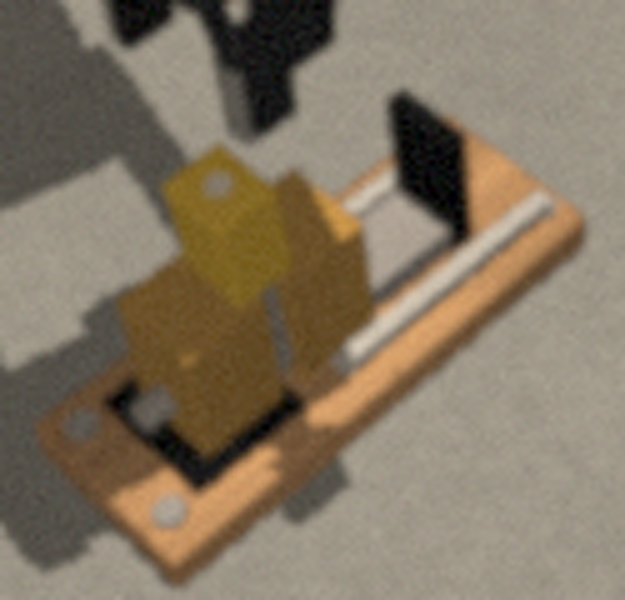

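Scene view: the gauge stands upright in the gap with its shoulders on the tops (crop 225,230), the slider is not displaced, and the tab is at (430,165). Now I close the fingers and go beyond the tab.

```bash
python3 -m pendant '[{"tx":1.5,"ty":0,"tz":0,"twist":0},{"tx":2,"ty":0,"tz":0,"twist":0},{"tx":2,"ty":0,"tz":0,"twist":0},{"tx":2,"ty":0,"tz":0,"twist":0},{"tx":2,"ty":0,"tz":0,"twist":0},{"tx":1.5,"ty":0,"tz":0,"twist":0},{"tx":0.5,"ty":0,"tz":0,"twist":0},{"tx":0,"ty":0,"tz":0,"twist":0},{"tx":0,"ty":0,"tz":0,"twist":0}]' 255; python3 w.py 542.6 -91.2 50 81.9
```

```text
time_s: 15.6
tcp_pos: [537.8, -87.3, 165.3]
tool_rot: [0.755, 0.655, 0.001, -0.008]
wrist_force: [-0.5, 0.3, -0.9]
grip_width: 0.001
t 15.6 T [537.8 -87.3 165.3] yaw 81.89 z [-0.0076  0.0134 -0.9999] F [-0.5  0.3 -0.9] gw 0.001
d tool cm [-0.46  0.64 11.52] twist -0.0001
```

```bash
python3 -m pendant '[{"tx":0,"ty":0.3,"tz":1,"twist":0},{"tx":0,"ty":0.2,"tz":1.5,"twist":0},{"tx":0,"ty":0.1,"tz":1.8,"twist":0},{"tx":0,"ty":0,"tz":1.8,"twist":0},{"tx":0,"ty":0,"tz":1.8,"twist":0},{"tx":0,"ty":0,"tz":1.8,"twist":0},{"tx":0,"ty":0,"tz":1,"twist":0},{"tx":0,"ty":0,"tz":0,"twist":0},{"tx":0,"ty":0,"tz":0,"twist":0}]' ; python3 w.py 542.6 -91.2 50 81.9
```

```text
time_s: 16.5
tcp_pos: [543.2, -92.3, 50.0]
tool_rot: [0.758, 0.653, 0.001, -0.007]
wrist_force: [0.4, -0.3, 0.6]
grip_width: -0.001
t 16.5 T [543.2 -92.3  50. ] yaw 81.5 z [-0.0077  0.0125 -0.9999] F [ 0.4 -0.3  0.6] gw -0.001
d tool cm [ 0.1  -0.08  0.01] twist -0.007
```

```bash
python3 -m pendant '[{"tx":-0.5,"ty":0,"tz":0,"twist":-0.007},{"tx":-0.4,"ty":0,"tz":0,"twist":0},{"tx":0,"ty":0,"tz":0,"twist":0}]' ; python3 w.py 540.5 -105.7 50 81.9; python3 -m pendant '[{"tx":-0.1,"ty":0,"tz":0,"twist":0},{"tx":-0.1,"ty":0,"tz":0,"twist":0},{"tx":0,"ty":0,"tz":0,"twist":0}]'; python3 w.py 540.5 -105.7 50 81.9
```

```text
time_s: 16.8
tcp_pos: [543.2, -102.5, 51.7]
tool_rot: [0.755, 0.656, 0.002, -0.006]
wrist_force: [0.5, 0.2, 0.2]
grip_width: -0.001
t 16.8 T [ 543.2 -102.5   51.7] yaw 81.94 z [-0.0048  0.0119 -0.9999] F [0.5 0.2 0.2] gw -0.001
d tool cm [-0.35 -0.22  0.17] twist 0.0007
time_s: 17.1
tcp_pos: [543.6, -105.0, 52.9]
tool_rot: [0.755, 0.656, 0.003, -0.005]
wrist_force: [-0.1, 0.3, 0.5]
grip_width: 0.002
t 17.1 T [ 543.6 -105.    52.9] yaw 81.92 z [-0.0027  0.0115 -0.9999] F [-0.1  0.3  0.5] gw 0.002
d tool cm [-0.11 -0.29  0.29] twist 0.0003
```

```bash
for i in 1; do python3 -m pendant '[{"tx":-0.05,"ty":-0.1,"tz":0.1,"twist":0},{"tx":-0.05,"ty":-0.1,"tz":0.1,"twist":0}]'; python3 -m pendant '[{"tx":-0.05,"ty":0,"tz":0,"twist":0}]';python3 -m pendant '[{"tx":-0.05,"ty":0,"tz":0,"twist":0}]'; python3 -m pendant '[{"tx":-0.05,"ty":0,"tz":0,"twist":0}]'; python3 -m pendant '[{"tx":-0.05,"ty":0,"tz":0,"twist":0}]'; done | grep -E 'pos|force'
```

```text
tcp_pos: [542.6, -105.3, 51.5]
wrist_force: [1.8, 4.3, 1.5]
tcp_pos: [542.5, -105.4, 51.4]
wrist_force: [0.5, 4.8, -0.9]
tcp_pos: [542.5, -105.6, 51.4]
wrist_force: [1.6, 3.6, 1.4]
tcp_pos: [542.4, -105.9, 51.4]
wrist_force: [1.0, 3.6, 1.1]
tcp_pos: [542.4, -106.2, 51.4]
wrist_force: [0.6, 5.2, 1.6]
```

```bash
for i in 1; do python3 -m pendant '[{"tx":-0.05,"ty":0,"tz":0,"twist":0},{"tx":-0.05,"ty":0,"tz":0,"twist":0}]'; python3 -m pendant '[{"tx":-0.05,"ty":0,"tz":0,"twist":0},{"tx":-0.05,"ty":0,"tz":0,"twist":0}]';python3 -m pendant '[{"tx":-0.05,"ty":0,"tz":0,"twist":0}]'; python3 -m pendant '[{"tx":-0.05,"ty":0,"tz":0,"twist":0}]'; python3 -m pendant '[{"tx":-0.05,"ty":0,"tz":0,"twist":0}]'; done | grep -E 'pos|force'
```

```text
tcp_pos: [542.3, -106.7, 51.4]
wrist_force: [1.1, 6.1, 1.8]
tcp_pos: [542.3, -106.9, 51.4]
wrist_force: [1.2, 7.0, 1.8]
tcp_pos: [542.3, -107.0, 51.4]
wrist_force: [1.6, 6.2, 2.4]
tcp_pos: [542.3, -107.0, 51.4]
wrist_force: [2.2, 7.1, 1.9]
tcp_pos: [542.3, -107.0, 51.4]
wrist_force: [1.7, 6.6, 1.7]
```

```bash
for i in 1; do python3 -m pendant '[{"tx":-0.08,"ty":0,"tz":0,"twist":0}]'; python3 -m pendant '[{"tx":-0.08,"ty":0,"tz":0,"twist":0}]';python3 -m pendant '[{"tx":-0.1,"ty":0,"tz":0,"twist":0}]'; python3 -m pendant '[{"tx":-0.1,"ty":0,"tz":0,"twist":0}]';  done | grep -E 'pos|force'
python3 - <<'E'
from h import *
b,db=snap('top');a,da=snap('scene');np.savez('s2.npz',a=a,da=da,b=b,db=db)
P=pts('top',db);Z=P[...,2]
c=np.hstack([cv2.resize(b[150:220,300:420],None,fx=3.3,fy=5,interpolation=cv2.INTER_CUBIC),cv2.resize(a[220:325,140:240],(380,350),interpolation=cv2.INTER_CUBIC)])
save(c,'s2.png'); print(c.shape)
E
```

```text
tcp_pos: [542.3, -107.3, 51.4]
wrist_force: [2.1, 7.4, 1.8]
tcp_pos: [542.2, -107.7, 51.5]
wrist_force: [2.5, 6.2, 2.0]
tcp_pos: [542.1, -108.2, 51.4]
wrist_force: [2.7, 7.8, 2.6]
tcp_pos: [542.1, -108.4, 51.5]
wrist_force: [3.5, 12.3, 2.8]
(350, 776, 3)
```

View pics/s2.png

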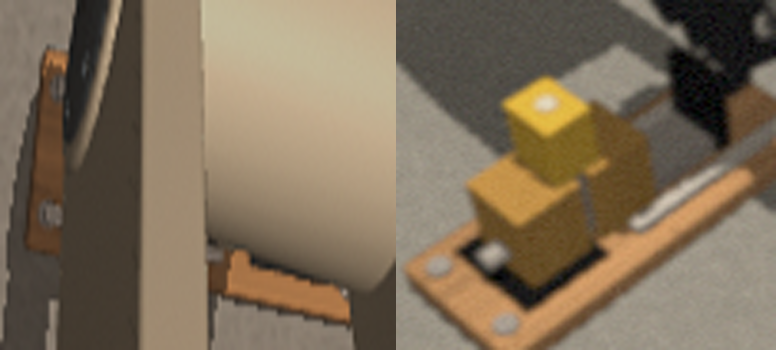

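The arm hides the top view. The scene view shows the gauge upright and the slit nearly filled (580,200). Force rose to 12 N at 3.3 mm of travel, where about 3.4 mm was expected. One confirming row, then back off.

```bash
for i in 1; do python3 -m pendant '[{"tx":-0.08,"ty":0,"tz":0,"twist":0}]'; python3 -m pendant '[{"tx":-0.1,"ty":0,"tz":0,"twist":0}]'; done | grep -E 'pos|force'
```

```text
tcp_pos: [542.1, -108.3, 51.5]
wrist_force: [2.2, 8.4, 1.8]
tcp_pos: [542.1, -108.3, 51.5]
wrist_force: [2.8, 11.2, 2.6]
```

```bash
python3 -m pendant '[{"tx":-0.13,"ty":0,"tz":0,"twist":0}]'; python3 -m pendant '[{"tx":-0.13,"ty":0,"tz":0,"twist":0}]'; python3 -m pendant '[{"tx":0.3,"ty":0,"tz":0,"twist":0},{"tx":1,"ty":0,"tz":0,"twist":0},{"tx":1,"ty":0,"tz":0,"twist":0},{"tx":0,"ty":0,"tz":0,"twist":0}]'; python3 w.py 525.5 -211 170 81.9
```

```text
time_s: 19.2
tcp_pos: [542.1, -108.3, 51.5]
tool_rot: [0.757, 0.654, 0.008, -0.009]
wrist_force: [3.3, 14.4, 3.3]
grip_width: 0.001
time_s: 19.3
tcp_pos: [542.1, -108.2, 51.5]
tool_rot: [0.757, 0.653, 0.009, -0.01]
wrist_force: [2.9, 13.3, 2.2]
grip_width: 0.001
time_s: 19.7
tcp_pos: [544.5, -84.6, 51.6]
tool_rot: [0.757, 0.654, 0.008, -0.01]
wrist_force: [-0.2, -0.2, 0.5]
grip_width: -0.004
t 19.7 T [544.5 -84.6  51.6] yaw 81.62 z [-0.0014  0.0261 -0.9997] F [-0.2 -0.2  0.5] gw -0.004
d tool cm [-12.48  -0.1  -12.17] twist -0.0048
```

```bash
python3 -m pendant '[{"tx":0,"ty":0,"tz":-1.5,"twist":-0.005},{"tx":0.05,"ty":0,"tz":-2,"twist":0},{"tx":0.05,"ty":0,"tz":-2,"twist":0},{"tx":0.05,"ty":0,"tz":-2,"twist":0},{"tx":0.05,"ty":0,"tz":-2,"twist":0},{"tx":0,"ty":0,"tz":-2,"twist":0},{"tx":0,"ty":0,"tz":-0.5,"twist":0},{"tx":0,"ty":0,"tz":0,"twist":0}]' 90 | grep pos; python3 w.py 525.6 -211.8 170 81.9
```

```text
tcp_pos: [543.2, -84.9, 174.2]
t 20.5 T [543.2 -84.9 174.2] yaw 82.14 z [-0.0063  0.0242 -0.9997] F [ 0.3  0.5 -0.4] gw 0.643
d tool cm [-12.81  -0.     0.12] twist 0.0041
```

```bash
python3 -m pendant '[{"tx":-1.5,"ty":0,"tz":0,"twist":0},{"tx":-2,"ty":0,"tz":0,"twist":0},{"tx":-2,"ty":0,"tz":0,"twist":0},{"tx":-2,"ty":0,"tz":0,"twist":0},{"tx":-2,"ty":0,"tz":0,"twist":0},{"tx":-1.5,"ty":0,"tz":0,"twist":0},{"tx":-1,"ty":0,"tz":0,"twist":0},{"tx":0,"ty":0,"tz":0,"twist":0},{"tx":0,"ty":0,"tz":0,"twist":0}]' | grep pos; python3 w.py 525.6 -211.8 170 81.9;python3 - <<'E'
from h import *
M,im,d=wsnap('w6.npz');C=M@np.array(r.camera_info('wrist')['tool_from_camera']);K=np.array(r.camera_info('wrist')['K'])
cv2.imwrite('pics/w6.png',cv2.resize(im[100:300,160:350,::-1],None,fx=3,fy=3,interpolation=cv2.INTER_CUBIC))
v,u=np.mgrid[:384,:512];x=(u-K[0,2])/K[0,0];y=(v-K[1,2])/K[0,0];t=np.hypot(x,y)+1e-9
P=(np.stack([x/t*np.tan(t),y/t*np.tan(t),np.ones_like(x)],-1)*d[...,None])@C[:3,:3].T+C[:3,3]
for nm,lo,hi in(('handle',118,133),('tops',76,86)):
    m=((P[...,2]>lo)&(P[...,2]<hi)&(abs(P[...,0]-526)<25)&(abs(P[...,1]+205)<50)).astype(np.uint8)
    for c in cv2.findContours(m,0,1)[0]:
        if cv2.contourArea(c)<150: continue
        zz=np.median(P[...,2][cv2.drawContours(np.zeros_like(m),[c],-1,1,-1)>0])
        w=np.array([wonz(M,p[0],zz)[:2] for p in c],np.float32);q=cv2.minAreaRect(w);print(nm,zz.round(1),np.round(q[0],1),np.round(q[1],1),round(q[2],2))
E
```

```text
tcp_pos: [520.5, -211.6, 162.2]
t 21.4 T [ 520.5 -211.6  162.2] yaw 82.19 z [-0.0185  0.0268 -0.9995] F [ 0.2 -0.   0.2] gw 0.647
d tool cm [ 0.07  0.49 -0.79] twist 0.0051
handle 126.2 [ 526.7 -210.9] [27.  31.7] 82.49
tops 80.2 [ 522.9 -232.8] [35.4 40. ] 81.01
tops 81.4 [ 528.5 -190.9] [36.1 40.2] 82.41
```

View pics/w6.png

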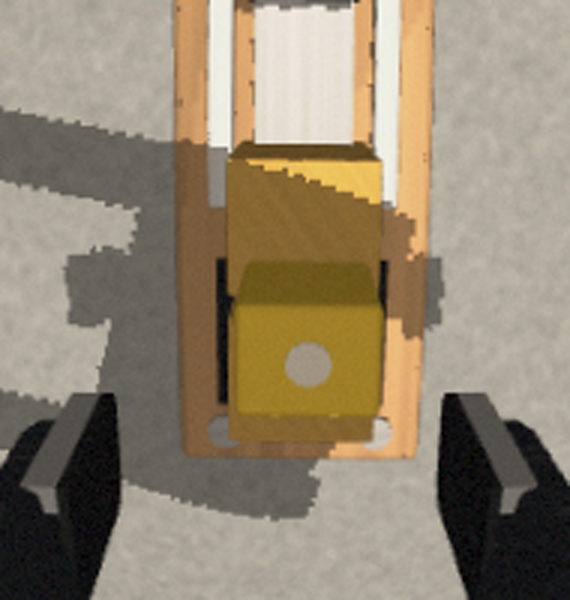

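The picture shows the handle at crop (308,360) between the open fingers, square to the blocks. The slider now sits about 42.3 mm from the fixed electrode centre to centre, so the gap is about 6 mm. Descending to regrip across the 32 mm.

```bash
python3 -m pendant '[{"tx":0,"ty":0.2,"tz":0,"twist":0.003},{"tx":0,"ty":0.2,"tz":0,"twist":0},{"tx":0,"ty":0.15,"tz":0.5,"twist":0},{"tx":0,"ty":0,"tz":1,"twist":0},{"tx":0,"ty":0,"tz":1,"twist":0},{"tx":0,"ty":0,"tz":0.5,"twist":0},{"tx":0,"ty":0,"tz":0,"twist":0},{"tx":0,"ty":0,"tz":0,"twist":0}]' | grep pos; python3 w.py 526.3 -210.7 93 82
```

```text
tcp_pos: [526.1, -208.6, 128.8]
t 22.25 T [ 526.1 -208.6  128.8] yaw 82.21 z [-0.0194  0.0275 -0.9994] F [-0.5  0.3  0.3] gw 0.647
d tool cm [-0.29  0.13  3.57] twist 0.0037
```

```bash
python3 -m pendant '[{"tx":-0.15,"ty":0.06,"tz":0.5,"twist":0.003},{"tx":-0.1,"ty":0.05,"tz":0.8,"twist":0},{"tx":-0.03,"ty":0,"tz":0.8,"twist":0},{"tx":0,"ty":0,"tz":0.7,"twist":0},{"tx":0,"ty":0,"tz":0.4,"twist":0},{"tx":0,"ty":0,"tz":0,"twist":0},{"tx":0,"ty":0,"tz":0,"twist":0}]' | grep pos; python3 w.py 526.3 -210.7 93 82
```

```text
tcp_pos: [526.1, -211.1, 93.8]
t 22.95 T [ 526.1 -211.1   93.8] yaw 82.0 z [-0.0194  0.0275 -0.9994] F [-0.  -0.6 -0.5] gw 0.648
d tool cm [0.04 0.02 0.08] twist -0.0
```

Well placed; close and read the state.

```bash
python3 -m pendant '[{"tx":0,"ty":0,"tz":0,"twist":0},{"tx":0,"ty":0,"tz":0,"twist":0},{"tx":0,"ty":0,"tz":0,"twist":0},{"tx":0,"ty":0,"tz":0,"twist":0},{"tx":0,"ty":0,"tz":0,"twist":0},{"tx":0,"ty":0,"tz":0,"twist":0}]' 255 | grep width; python3 w.py 526.3 -211.1 113 82
```

```text
grip_width: 0.364
t 23.55 T [ 526.3 -211.1   94.5] yaw 82.01 z [-0.0187  0.0271 -0.9995] F [ 0.7 -0.7 -1. ] gw 0.364
d tool cm [ 0.05 -0.04 -1.85] twist 0.0001
```

```bash
python3 -m pendant '[{"tx":0.007,"ty":-0.007,"tz":-0.3,"twist":0},{"tx":0.01,"ty":-0.01,"tz":-0.4,"twist":0},{"tx":0.015,"ty":-0.012,"tz":-0.6,"twist":0}]' >/dev/null; python3 w.py 526.3 -211.1 160; python3 -m pendant '[{"tx":0.02,"ty":-0.02,"tz":-0.8,"twist":0},{"tx":0.02,"ty":-0.02,"tz":-0.8,"twist":0},{"tx":0.02,"ty":-0.02,"tz":-0.8,"twist":0}]' >/dev/null; python3 w.py 526.3 -211.1 160
```

```text
t 23.85 T [ 525.7 -211.1  107.5] yaw 82.01 z [-0.0202  0.0275 -0.9994] F [-0.1  0.  -1.7] gw 0.366
d tool cm [ 0.13 -0.07 -5.24] twist None
t 24.15 T [ 525.8 -211.1  134. ] yaw 82.01 z [-0.0198  0.0274 -0.9994] F [ 0.8 -0.4 -1.1] gw 0.366
d tool cm [ 0.07 -0.01 -2.6 ] twist None
```

```bash
python3 -m pendant '[{"tx":0.03,"ty":-0.03,"tz":-1.5,"twist":0},{"tx":0.04,"ty":-0.04,"tz":-2,"twist":0},{"tx":0.04,"ty":-0.04,"tz":-2,"twist":0},{"tx":0.02,"ty":-0.02,"tz":-1,"twist":0},{"tx":0,"ty":0,"tz":0,"twist":0},{"tx":0,"ty":0,"tz":0,"twist":0}]' | grep pos
python3 - <<'E'
from h import *;from w import where
where([539.1,232.5,200],84.4)
b,db=snap('top');np.savez('s3.npz',b=b,db=db)
E
```

```text
tcp_pos: [526.5, -211.4, 205.3]
t 24.75 T [ 526.5 -211.4  205.3] yaw 82.01 z [-0.0163  0.0262 -0.9995] F [-0.3 -0.1 -2.1] gw 0.364
d tool cm [44.11 -4.89  1.67] twist -0.0417
```

```bash
python3 -m pendant '[{"tx":1.5,"ty":-0.2,"tz":0.05,"twist":0},{"tx":2.5,"ty":-0.3,"tz":0.08,"twist":0},{"tx":2.5,"ty":-0.3,"tz":0.08,"twist":0},{"tx":2.5,"ty":-0.3,"tz":0.08,"twist":0},{"tx":2.5,"ty":-0.3,"tz":0.08,"twist":0},{"tx":2.5,"ty":-0.3,"tz":0.08,"twist":0},{"tx":2.5,"ty":-0.3,"tz":0.08,"twist":0},{"tx":2.5,"ty":-0.3,"tz":0.08,"twist":0},{"tx":2.5,"ty":-0.3,"tz":0.08,"twist":-0.01},{"tx":2.5,"ty":-0.3,"tz":0.08,"twist":-0.01},{"tx":2.5,"ty":-0.3,"tz":0.08,"twist":-0.01},{"tx":2.5,"ty":-0.3,"tz":0.08,"twist":-0.01},{"tx":2.5,"ty":-0.3,"tz":0.08,"twist":0},{"tx":2.5,"ty":-0.3,"tz":0.08,"twist":0},{"tx":2.5,"ty":-0.3,"tz":0.08,"twist":0},{"tx":2,"ty":-0.2,"tz":0.08,"twist":0},{"tx":1.5,"ty":-0.2,"tz":0.08,"twist":0},{"tx":1,"ty":-0.1,"tz":0,"twist":0},{"tx":0,"ty":0,"tz":0,"twist":0},{"tx":0,"ty":0,"tz":0,"twist":0}]' | grep pos; python3 w.py 539.1 232.5 160 84.4
```

```text
tcp_pos: [511.9, 229.6, 185.8]
t 26.8 T [511.9 229.6 185.8] yaw 84.38 z [-0.0475  0.0278 -0.9985] F [-0.1 -0.2 -1. ] gw 0.369
d tool cm [0.49 2.8  2.46] twist -0.0003
```

```bash
python3 -m pendant '[{"tx":0.2,"ty":0.8,"tz":0.5,"twist":0},{"tx":0.15,"ty":1.0,"tz":0.8,"twist":0},{"tx":0.05,"ty":0.8,"tz":1,"twist":0},{"tx":0,"ty":0.2,"tz":0.5,"twist":0},{"tx":0,"ty":0,"tz":0,"twist":0},{"tx":0,"ty":0,"tz":0,"twist":0}]' | grep pos; python3 w.py 540.4 232.5 150 84.4
```

```text
tcp_pos: [541.9, 228.6, 152.8]
t 27.4 T [541.9 228.6 152.8] yaw 84.17 z [-0.0486  0.0268 -0.9985] F [ 0.3  0.8 -2.3] gw 0.365
d tool cm [ 0.37 -0.17  0.29] twist -0.0041
```

```bash
python3 -m pendant '[{"tx":0.2,"ty":-0.1,"tz":0.1,"twist":-0.004},{"tx":0.14,"ty":-0.05,"tz":0.1,"twist":0},{"tx":0,"ty":0,"tz":0,"twist":0},{"tx":0,"ty":0,"tz":0,"twist":0}]' | grep pos; python3 w.py 540.4 232.5 150 84.4;  python3 - <<'E'
from h import *;from w import where
M,im,d=wsnap('w7.npz');save(im[100:310,150:350],'w7.png',2.8)
ya=np.array([.0946,.9955,0]);xa=np.array([.9955,-.0946,0]);c=np.array([538.9,232.2,70])
for sx in(-18,18):
  for sy in(-7.5,7.5): print(sx,sy,((wproj(M,c+sx*xa+sy*ya)-[150,100])*2.8).round())
I=np.eye(4)
print('tip pred',[((wproj(M,M[:3,:3]@p+M[:3,3])-[150,100])*2.8).round() for p in((0,-15,68),(0,15,68))])
E
```

```text
tcp_pos: [540.3, 232.6, 151.5]
t 27.8 T [540.3 232.6 151.5] yaw 84.43 z [-0.0481  0.0271 -0.9985] F [-1.   0.2 -1.5] gw 0.364
d tool cm [-0.02  0.02  0.14] twist 0.0005
-18 -7.5 [232. 312.]
-18 7.5 [231. 261.]
18 -7.5 [358. 313.]
18 7.5 [360. 262.]
tip pred [array([229., 293.]), array([342., 293.])]
```

View pics/w7.png

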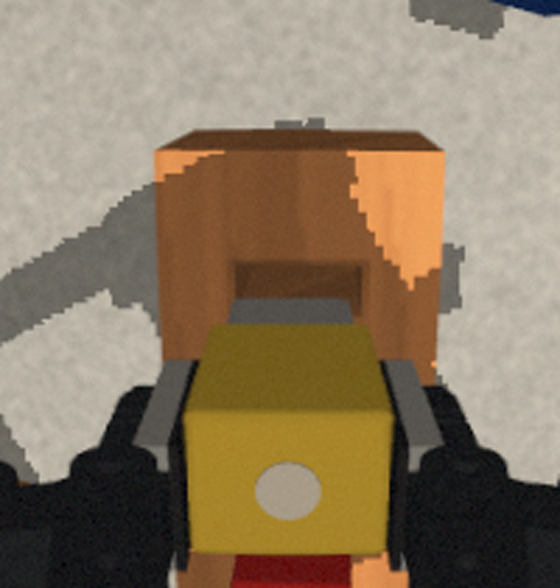

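The wrist view shows the blade tip (290,305) over the slot mouth (236–362, far edge row 262). It sits about 1–2 mm to the left, within clearance. I correct by 1 mm and lower.

```bash
python3 -m pendant '[{"tx":0.06,"ty":0.09,"tz":0,"twist":0},{"tx":-0.01,"ty":0.03,"tz":0.6,"twist":0},{"tx":-0.02,"ty":0.05,"tz":0.9,"twist":0},{"tx":-0.01,"ty":0.03,"tz":0.5,"twist":0},{"tx":0,"ty":0,"tz":0,"twist":0}]' | grep -E 'pos|force'; python3 w.py 541.3 233.1 110 84.4; python3 -m pendant '[{"tx":-0.01,"ty":0.03,"tz":0.6,"twist":0},{"tx":-0.02,"ty":0.04,"tz":0.8,"twist":0},{"tx":-0.01,"ty":0.03,"tz":0.5,"twist":0},{"tx":0,"ty":0,"tz":0,"twist":0}]' | grep -E 'pos|force'; python3 w.py 541.3 233.1 86 84.4
```

```text
tcp_pos: [541.3, 233.3, 129.7]
wrist_force: [0.7, 0.3, -2.7]
t 28.35 T [541.3 233.3 129.7] yaw 84.44 z [-0.0478  0.0272 -0.9985] F [ 0.7  0.3 -2.7] gw 0.37
d tool cm [-0.07  0.1   1.97] twist 0.0007
tcp_pos: [541.1, 233.1, 108.4]
wrist_force: [0.5, -0.0, -1.0]
t 28.75 T [541.1 233.1 108.4] yaw 84.43 z [-0.0487  0.0269 -0.9985] F [ 0.5 -0.  -1. ] gw 0.368
d tool cm [-0.05  0.14  2.24] twist 0.0005
```

```bash
python3 -m pendant '[{"tx":-0.01,"ty":0.03,"tz":0.6,"twist":0},{"tx":-0.02,"ty":0.04,"tz":0.8,"twist":0},{"tx":-0.01,"ty":0.03,"tz":0.5,"twist":0},{"tx":0,"ty":0,"tz":0,"twist":0}]' | grep -E 'pos|force'; python3 -m pendant '[{"tx":0,"ty":0.01,"tz":0.2,"twist":0},{"tx":0,"ty":0,"tz":0,"twist":0}]' | grep -E 'pos|force';  python3 -m pendant '[{"tx":0,"ty":0.01,"tz":0.1,"twist":0},{"tx":0,"ty":0,"tz":0,"twist":0}]' | grep -E 'pos|force'
```

```text
tcp_pos: [541.2, 233.2, 87.7]
wrist_force: [-0.7, -0.0, -1.6]
tcp_pos: [541.2, 233.3, 85.5]
wrist_force: [-0.1, 0.1, -1.3]
tcp_pos: [541.5, 233.4, 84.7]
wrist_force: [-0.2, -0.1, -0.9]
```

```bash
python3 -m pendant '[{"tx":0,"ty":0,"tz":0.1,"twist":0},{"tx":0,"ty":0,"tz":0,"twist":0}]' | grep -E 'pos|force';  python3 -m pendant '[{"tx":0,"ty":0,"tz":0.1,"twist":0},{"tx":0,"ty":0,"tz":0,"twist":0}]' | grep -E 'pos|force'; python3 -m pendant '[{"tx":0,"ty":0,"tz":0,"twist":0},{"tx":0,"ty":0,"tz":0,"twist":0},{"tx":0,"ty":0,"tz":0,"twist":0},{"tx":0,"ty":0,"tz":0,"twist":0},{"tx":0,"ty":0,"tz":0,"twist":0}]' 60 | grep -E 'pos|width'; python3 -m pendant '[{"tx":-0.02,"ty":0.05,"tz":-1,"twist":0},{"tx":0.03,"ty":-0.07,"tz":-1.5,"twist":0},{"tx":0.04,"ty":-0.1,"tz":-2,"twist":0},{"tx":0.04,"ty":-0.1,"tz":-2,"twist":0},{"tx":0.04,"ty":-0.1,"tz":-2,"twist":0},{"tx":0.04,"ty":-0.1,"tz":-2,"twist":0},{"tx":0,"ty":0,"tz":0,"twist":0}]' | grep -E 'pos|force'
```

```text
tcp_pos: [541.8, 233.5, 84.0]
wrist_force: [0.3, -0.2, -1.6]
tcp_pos: [541.9, 233.6, 83.9]
wrist_force: [0.0, -0.3, -1.3]
tcp_pos: [542.4, 233.8, 84.2]
grip_width: 0.765
tcp_pos: [544.1, 233.1, 200.1]
wrist_force: [0.1, -0.0, -0.5]
```

```bash
python3 -m pendant '[{"tx":-2,"ty":0,"tz":-1,"twist":0},{"tx":-3,"ty":0,"tz":-1,"twist":0},{"tx":-3,"ty":-1,"tz":-1,"twist":0},{"tx":-3,"ty":-1,"tz":0,"twist":0},{"tx":-3,"ty":-1,"tz":0,"twist":0},{"tx":-3,"ty":-1,"tz":0,"twist":0},{"tx":-3,"ty":-1,"tz":0,"twist":0},{"tx":-2,"ty":-1,"tz":0,"twist":0},{"tx":0,"ty":0,"tz":0,"twist":0}]' | grep pos
cat > fin.py <<'E'
from h import *
a,da=snap('scene');b,db=snap('top');np.savez('s9.npz',a=a,da=da,b=b,db=db)
z=np.load('s0.npz')
def meas(b,db,tag):
    P=pts('top',db);Z=P[...,2]
    def box(nm,x0,x1,y0,y1,zl,zh,zz):
        m=((P[...,0]>x0)&(P[...,0]<x1)&(P[...,1]>y0)&(P[...,1]<y1)&(Z>zl)&(Z<zh)).astype(np.uint8)
        cs=[c for c in cv2.findContours(m,0,1)[0] if cv2.contourArea(c)>25]
        for c in cs:
            mm=cv2.drawContours(np.zeros_like(m),[c],-1,1,-1)>0
            q=cv2.minAreaRect(np.array([onz('top',p[0],zz)[:2] for p in c],np.float32))
            zs=Z[mm];print(tag,nm,np.round(q[0],1),np.round(q[1],1),round(q[2],1),'z med/5/95',np.percentile(zs,[50,5,95]).round(1),b[mm].mean(0).round())
    box('handles',490,590,110,290,108,125,115)
    box('tops',490,570,-270,-150,76,82,80)
    box('tab',510,570,-150,-90,76,95,84)
    box('mouse/mug',600,760,-140,140,12,110,40)
meas(z['b'],z['db'],'before');meas(b,db,'after')
P=pts('scene',da);hs=cv2.cvtColor(a,cv2.COLOR_RGB2HSV).astype(int)
for nm,dd,im in(('before',z['da'],z['a']),('after',da,a)):
    h=cv2.cvtColor(im,cv2.COLOR_RGB2HSV).astype(int);Q=pts('scene',dd)
    m=(h[...,0]>22)&(h[...,0]<34)&(h[...,1]>110)&(h[...,2]>70)&(Q[...,1]>190)&(Q[...,1]<270)&(Q[...,0]>500)&(Q[...,0]<580)
    print('scene yellow',nm,m.sum(),np.percentile(Q[m],[2,50,98],axis=0).round(1).tolist())
E
python3 fin.py; python3 w.py
```

```text
tcp_pos: [460.6, 12.2, 230.3]
before handles [531.  152.7] [26.8 31.7] 84.8 z med/5/95 [114.9 112.2 117.2] [169.  54.  46.]
before handles [538.5 232. ] [27.4 32. ] 85.0 z med/5/95 [114.9 111.9 117.1] [172. 153.  56.]
before tops [ 521.9 -230. ] [36.7 40. ] 82.4 z med/5/95 [79.6 77.3 81.8] [174. 121.  53.]
before tops [ 528.3 -185.3] [36.7 40.1] 81.9 z med/5/95 [80.6 78.4 82.7] [177. 125.  55.]
before tab [ 537.2 -118.4] [10.9 35.2] 82.1 z med/5/95 [83.4 78.2 85.7] [47. 40. 35.]
before mouse/mug [683.5  56.6] [102.1  58. ] 4.2 z med/5/95 [29.  16.5 33.6] [38. 35. 31.]
before mouse/mug [691.9 -64.4] [ 90.4 118.4] 33.8 z med/5/95 [38.2  3.2 90.1] [49. 62. 72.]
after handles [531.7 156.9] [20.1 32.3] 77.1 z med/5/95 [115.  113.  117.1] [163.  58.  50.]
after handles [541.2 233.4] [26.9 31.9] 83.3 z med/5/95 [114.7 112.4 117.2] [163. 144.  52.]
after tops [ 521.8 -231. ] [34.8 40. ] 82.4 z med/5/95 [79.7 77.4 81.9] [165. 114.  51.]
after mouse/mug [683.6  56.6] [101.8  58. ] 4.2 z med/5/95 [29.  16.6 33.6] [35. 32. 29.]
after mouse/mug [691.9 -64.4] [ 90.4 118.4] 33.8 z med/5/95 [38.6  3.2 90.1] [45. 57. 67.]
scene yellow before 1 [[553.6, 227.7, 91.7], [553.6, 227.7, 91.7], [553.6, 227.7, 91.7]]
scene yellow after 1 [[541.7, 218.8, 95.1], [541.7, 218.8, 95.1], [541.7, 218.8, 95.1]]
t 32.15 T [462.3  13.8 230.6] yaw 84.6 z [-0.037   0.0305 -0.9989] F [0.4 0.6 0.2] gw 0.764
```

```bash
python3 -m pendant '[{"tx":2,"ty":-2,"tz":-1,"twist":0},{"tx":3,"ty":-2,"tz":-1,"twist":0},{"tx":3,"ty":-2,"tz":0,"twist":0},{"tx":3,"ty":-2,"tz":0,"twist":0},{"tx":2,"ty":-1,"tz":0,"twist":0},{"tx":0,"ty":0,"tz":0,"twist":0}]' | grep pos; python3 fin.py | grep after
```

```text
tcp_pos: [386.4, 160.9, 259.6]
after handles [531.  152.8] [26.6 31.7] 84.8 z med/5/95 [114.9 111.9 117.4] [181.  58.  50.]
after handles [541.2 233.4] [26.9 31.9] 83.3 z med/5/95 [115.  112.2 117.3] [186. 166.  61.]
after tops [ 521.9 -230. ] [36.8 40. ] 82.4 z med/5/95 [79.7 77.1 81.9] [187. 132.  58.]
after tops [ 527.9 -188.6] [37.  39.9] 81.8 z med/5/95 [80.4 78.3 82.7] [188. 134.  59.]
after tab [ 537.1 -122. ] [10.6 35.4] 82.1 z med/5/95 [83.5 78.8 85.4] [53. 46. 40.]
after mouse/mug [683.4  56.6] [102.3  58. ] 4.2 z med/5/95 [29.3 16.7 33.6] [42. 38. 35.]
after mouse/mug [691.9 -64.4] [ 90.4 118.4] 33.8 z med/5/95 [38.5  3.  90.1] [54. 68. 79.]
scene yellow after 2 [[533.5, 218.5, 78.1], [544.5, 220.2, 85.0], [555.4, 222.0, 91.9]]
```

```bash
python3 -c "
from bench import r
print(r.observe()['time_s'], r.job_done())"
```

```text
the job is handed in; nothing more can be done
32.85 None
```

The spark gap is set on the yellow gauge's blade, the gauge is back in its rack slot, and the job was handed in at 32.9 s of the 64 s allowed.

**What I did:** I took the yellow gauge from the small rack, seated it in the gap (about 9.3 mm open) and let go. I then pushed the tab until the slide stopped at about 12–14 N. I regripped the gauge across its 32 mm sides, drew it straight up and put it back in its own slot.

**Last checks:**
- **Gap:** The top camera puts it at about 5.8 mm after the draw. The wrist camera read about 6.3 mm while the blade was still pinched. Both are within their roughly ±0.5 mm error of 6 mm. The slide had moved 3.3–3.6 mm in all.
- **Draw:** Wrist force stayed under about 2 N.
- **Gauge in the rack:** The handle top is level at 115 mm, the same as at the start, so it is fully home. It sits about 2.5 mm off where it first stood along the slot, still inside the slot.
- **Red gauge, mouse and mug:** These have not moved, to within 0.2 mm.

**Disagreements:**
- The top and wrist cameras differed by about 3 mm on the arrester's position, so I aligned the blade to the gap by direct wrist views.
- The push briefly stalled at about 6.5 N, some 1.5 mm short of the pinch. My guess is that the gauge was straightening up.
- The tool drifted to about 3° of tilt by the time I put the gauge back, and the grip allowed for it.

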